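# Seat the keyed spindle in the sprung hub of a mug decorating stand

## Robot

A 6-joint arm with a two-finger parallel gripper is mounted at the origin on the work surface. World frame = base frame: x ahead of the robot, y to its left, z up, the work surface at z = 0. Lengths are in m, angles in rad, forces in N, time in s.
With the tool pointing down it reaches from about 0.325 to 0.85 m from the base axis. Payload 15.5 kg.
Tool frame: the origin (TCP) lies at the very end of the fingers, on their centre line; the grasp point (between the pads) lies 19 mm behind it (manip.pinch_z is the distance from the TCP to the grasp point, in m); z points along the fingers, y is the line along which they close (so a half turn about z gives the same grasp; the last joint's range is limited). The gripper opens to 91 mm and grips with 3 to 60 N. Pads are 32 mm wide; open, the fingers measure 118 mm over their backs; the gripper's body (76 mm by 178 mm) begins 60 mm behind the grasp point.
Start: joints at [1.048, 0.494, 1.345, -0, 1.302, -0.096], TCP at [0.259, 0.569, 0.214] pointing down, gripper open.
Joint ranges: [-2.91, 2.91], [-0.82, 2.16], [0.22, 2.67], [-1.22, 4.37], [0.12, 2.79], [-3.08, 3.08]. Speed limits (rad/s): [1.89, 1.89, 2.57, 3.01, 3.01, 3.01].

## Interface

Orientations are given as a unit quaternion [x, y, z, w].
In Python, from station import status, cams, job, manip gives the robot as it stands.
- The arm moves only by the shell command python3 -m inch 'ROWS'. ROWS is JSON, a list of rows, each an object of numbers: "tx", "ty", "tz": the shift along the tool's x, y, z in units of 25 mm (1.0 is 25 mm); "wx", "wy", "wz": the turn, a rotation vector about the tool's x, y, z in units of 6 degrees (1.0 is 6 degrees); "claw": the opening, from 0 (shut) to 1 (fully open). In form: [{"tx": .., "ty": .., "tz": .., "wx": .., "wy": .., "wz": .., "claw": ..}, ...]. A call has 1 to 8 rows; each row shifts and turns the commanded pose from where the row before left it, along the tool's axes as they then stand; what a row does not reach is not made up. A row lasts 1/12 s, in which the tool goes at most 41.7 mm and 7.16 degrees, less where a joint would pass 70% of its speed; a pose out of reach is approached as far as the arm can. A call is refused whole if a number of a shift passes 1 or a number of a turn 1, either way. A call with a gripper value outside its range is refused whole. The fingers move at their own pace and stop on an object; the grip force is fixed at half the most. Time passes only in rows, so rows that do not move let the fingers close. It gives the time, the measured TCP pose, the force, the opening and the grip force at its end, in the units of the state.
- status.sense(): the state, without advancing time (a new reading comes with each control period).
- cams.read_camera(name): name is "side" or "top"; returns the picture (400x640x3 uint8, red, green, blue); there is no depth.
- cams.camera_model(name): a dict with "K" (3x3 intrinsics, pixels), "distortion" ([k1, k2, p1, p2, k3] as OpenCV has them; the pictures are not rectified), "eye" and "orientation" of the camera in the world. Camera axes: x right, y up, looking along -z (the intrinsics and any distortion apply to the point x, -y, -z); pixel columns grow to the right and rows downward; lengths in m; the calibration is good to about 2 mm. A picture is of the moment at which its call begins. camera_model takes no time and is no camera call.
- job.close_job(): hands the job in; it is judged then, once.
Trained networks look in the newest picture that a camera, given by its name, has taken for a name from the list of things; names that differ only in an ending like _2 or _b are one class to them, and where a whole thing is asked for, a point or a joint stands for the part that bears it (a point fixed in the world has none). Each returns a list of dicts, best first, with "score" (0 to 1); they miss things now and then, are a little off and sometimes report something else, mostly with a low value. They report only what shows in the picture. A call takes as long as a camera call.
- cams.trace(label, camera): "region" (400x640 bool, what is visible of it).
- cams.pinpoint(label, camera): "centre" ([x, y, z] in m, in world coordinates, good to about 4 mm: a listed point, or the origin of a listed thing).
The state is a dict: "clock": time; "joint_pos": joint angles; "qd": joint speeds; "tau": joint torques, N m; "ee_pos": TCP position; "ee_rot": TCP orientation; "wrist_force": force on the tool from outside, world axes, zero at the start; "moment": the same for the moment, N m; "opening": finger opening in m; "grasp_force": force on a finger pad.
Only numpy, scipy, OpenCV 4.12 (cv2) and the standard library are available. Lean on these libraries where they do the work, as an engineer would, in place of code of your own. Each camera call takes 0.05 s, during which the arm holds its last target. There are 200 camera calls.

## Task

Lift the loose dust cap off the hub of the decorating stand, set it down on the table rim down and let go of it. Then draw the spindle out of its wooden block by its square head, push its shaft into the hub, turn it until the key slips into the keyway and keep pushing against the spring until the flange sits on the hub. Finish while holding: stay gripping the spindle and pressing it fully home (let go and the spring lifts it), and leave the mug, brush jar, glove box and paint tin where they are.

Things in the scene. Friction and masses are not known exactly. Their poses are not given: they have to be found in the camera images.
- stand: Decorating stand, fixed: grey round base 140 mm across, 14 mm high, with an upright octagonal steel hub in the middle, 46 mm over its flats, top 85 mm above the table. The keyway in the hub is on the stand's +x side. Origin: centre of the base's underside; z up. Place and yaw vary (yaw up to 0.9 rad either way); it may be left or right of the robot.
- hub_mouth (a point): Centre of the bore's mouth in the hub's top face, 85 mm above the table; axes as the stand's. Bore upright, 22.4 mm across; a straight keyway 8.4 mm wide runs down it towards +x, open at the top and through the hub's wall.
- cap: Loose aluminium dust cap, an inverted cup over the hub's top: 64 mm outside, 58 mm inside, 22 mm high, with a round wooden knob 20 mm across and 30 mm tall on top (22 to 52 mm above the rim). About 90 g. Origin: centre of the rim (underside), z up. On the hub its rim is 67 mm above the table.
- cap_knob (a point): Point on the axis of the cap's knob, 40 mm above the rim.
- rack: Wooden storage block, fixed to the table, 85 x 85 x 50 mm, with a plain round hole 36 mm across in which the spindle stands, its flange resting on the block's top. Origin: centre of the underside, z up.
- spindle: Loose steel spindle, upright, 0.17 to 0.33 kg. Origin: centre of its flange's underside, at first 50 mm above the table; z up. Flange 54 mm across, z 0 to 8 mm, with a lug 8 mm wide sticking out 9 mm on the +x side, above the key. Square head to grip, 30 x 30 mm, faces along x and y, z 8 to 54 mm. Fully home: origin at hub_mouth, +x axes in line (lug over keyway). Yaw within 0.8 rad at first.
- spindle_tip (a point): Centre of the shaft's lower end, 40 mm below the flange. Shaft 20 mm across, tapered to 13 mm over the last 6 mm. Key on the +x side: 6 mm wide, reaching 16 mm from the axis, from the flange down 26 mm. The last 14 mm is a plain nose that enters the bore at any yaw; then the key stands on the hub's top face until it is turned to within about 0.09 rad of the keyway.
- spindle_head (a point): Centre of the top face of the spindle's square head, 54 mm above the flange's underside.
- plunger (a joint): Spring plunger in the hub's bore, m pushed down: 0 at rest (its top is 30 mm below the hub's mouth), 0.010 when the spindle is fully home. It pushes up with 5 N at 0 and 10 N at 0.010.
- mug: White relief mug, 84 mm across, 100 mm high, handle on +y; origin at its underside. Leave alone.
- brush_jar: Glass jar 76 mm across, with brushes up to about 200 mm high; origin at its underside. Leave alone.
- glove_box: Carton 220 x 110 x 75 mm (long side along its x) with paper on top; origin at its underside. Leave alone.
- paint_tin: Flat open paint tin with compartments, 90 x 170 x 18 mm; origin at its underside. Leave alone.

How it is judged:
On the way, in this order (a step that is already met when the one before it is completed fails the run):
1. the cap stands on the table, rim down, released (height (world z) of cap below 0.006 m and angle between cap's own z axis and vertical below 0.1 rad and height (world z) of cap_knob above 0.03 m and contact force between the fingers and cap below 0.1 N), for 0.2 s.
2. the shaft's nose has entered the bore (z of spindle_tip in the frame of hub_mouth below -0.006 m and horizontal distance between spindle_tip and hub_mouth below 0.004 m), for 0.05 s.
At the end, for the whole second after the job is handed in: Spindle home in the hub: flange within 3 mm of its top, axis within 4 mm, upright within 0.08 rad, key in keyway, plunger down over 7 mm, over 4 N on the stand, fingers still on it (over 2 N). Cap released, rim down on the table (rim under 6 mm, tilt under 0.1 rad) (all of step 1 and z of spindle in the frame of hub_mouth below 0.003 m and horizontal distance between spindle and hub_mouth below 0.004 m and angle between spindle's own z axis and vertical below 0.08 rad and angle between the x axis of spindle and the x axis of stand, either way round below 0.2 rad and value of joint plunger above 0.007 m and contact force between spindle and stand above 4 N and contact force between the fingers and spindle above 2 N); the arm keeps its last pose, push and grip.
It fails at once if the mug is moved by more than 20 mm (distance of mug from where it was at the start of the episode above 0.02 m).
It fails at once if the brush jar is moved by more than 20 mm (distance of brush_jar from where it was at the start of the episode above 0.02 m).
It fails at once if the glove box is moved by more than 20 mm (distance of glove_box from where it was at the start of the episode above 0.02 m).
It fails at once if the paint tin is moved by more than 20 mm (distance of paint_tin from where it was at the start of the episode above 0.02 m).
It also fails if it takes over 61 s, if anything falls off the work surface, if the arm or the gripper's body presses on something with over 40 N, if the wrist force passes 120 N, or if a joint passes its speed limit or range.

## Working session

There is one attempt and no reset: what is moved stays moved. The work goes in short steps, Python scripts to look and compute and a shell command to move; the robot and the scene stay as the last step left them, time stands still between calls to the robot, and variables do not carry over. Pictures are saved under pics/ and viewed, at most 10 in all, crops included, and the job is handed in when it is done.

```bash
ls; mkdir -p pics
cat > h.py <<'E'
import numpy as np, cv2
from scipy.spatial.transform import Rotation as R
from station import status, cams, job, manip
def model(n):
    m=cams.camera_model(n); Rw=R.from_quat(m['orientation']).as_matrix()@np.diag([1,-1,-1])
    return np.array(m['K'],float),np.array(m['distortion'],float),np.array(m['eye'],float),Rw
def ray(n,uv):
    K,d,e,Rw=model(n); p=cv2.undistortPoints(np.array(uv,float).reshape(-1,1,2),K,d).reshape(-1,2)
    return e,np.c_[p,np.ones(len(p))]@Rw.T
def at_z(n,uv,z):
    e,r=ray(n,uv); return e+r*((z-e[2])/r[:,2])[:,None]
def proj(n,P):
    K,d,e,Rw=model(n); P=np.atleast_2d(np.array(P,float))
    return cv2.projectPoints(P,cv2.Rodrigues(Rw.T)[0],-Rw.T@e,K,d)[0].reshape(-1,2)
def tri(uv1,uv2,n1='side',n2='top'):
    e1,a=ray(n1,uv1);e2,b=ray(n2,uv2);a=a[0]/np.linalg.norm(a[0]);b=b[0]/np.linalg.norm(b[0])
    s=np.linalg.lstsq(np.c_[a,-b],e2-e1,rcond=None)[0]
    p,q=e1+a*s[0],e2+b*s[1]; return (p+q)/2,np.linalg.norm(p-q)
def best(l,c):
    r=cams.pinpoint(l,c); return [(np.round(x['centre'],4).tolist(),round(x['score'],2)) for x in r[:2]]
def save(n,f): 
    im=cams.read_camera(n); cv2.imwrite('pics/'+f,im[:,:,::-1]); return im
E
python3 - <<'E'
from h import *
np.set_printoptions(precision=4,suppress=True)
for c in('side','top'):
    save(c,c+'0.png'); print(c,model(c)[2],model(c)[3][:,2])
    for l in('stand','hub_mouth','cap','cap_knob','rack','spindle','spindle_head','mug','brush_jar','glove_box','paint_tin'): print(l,best(l,c))
s=status.sense(); print(s['clock'],s['ee_pos'],s['ee_rot'],s['wrist_force'],s['opening'],manip.pinch_z)
E
```

```text
pics
side [ 0.4612 -1.0804  0.9503] [ 0.1176  0.7815 -0.6127]
stand [([0.4908, 0.1812, 0.0005], 0.67), ([0.4888, 0.1748, 0.0876], 0.42)]
hub_mouth [([0.4878, 0.1801, 0.0844], 0.98)]
cap [([0.4917, 0.1833, 0.0635], 0.68)]
cap_knob [([0.4871, 0.1805, 0.1045], 0.76)]
rack [([0.4894, -0.2522, 0.0008], 0.89)]
spindle [([0.4876, -0.2534, 0.043], 0.69)]
spindle_head [([0.4885, -0.2536, 0.1057], 0.82)]
mug [([0.7965, 0.0533, 0.0012], 0.76), ([0.493, 0.1786, -0.0022], 0.4)]
brush_jar [([0.5817, -0.4391, -0.0015], 0.58)]
glove_box [([0.5226, 0.4995, -0.0037], 0.75)]
paint_tin [([0.7738, 0.2347, 0.0031], 0.67), ([0.4909, 0.1744, 0.0836], 0.38)]
top [0.4035 0.0175 1.4578] [ 0.1776 -0.0103 -0.984 ]
stand [([0.4939, 0.1798, -0.0054], 0.92)]
hub_mouth [([0.4922, 0.1775, 0.0859], 0.55)]
cap [([0.4906, 0.182, 0.0705], 0.58)]
cap_knob [([0.4939, 0.1833, 0.1056], 0.67), ([0.5786, -0.4376, 0.0023], 0.39)]
rack [([0.492, -0.2495, -0.0026], 0.96), ([0.7989, 0.0527, 0.002], 0.64)]
spindle [([0.4859, -0.2507, 0.046], 0.52)]
spindle_head [([0.4871, -0.2507, 0.104], 0.79)]
mug [([0.8015, 0.052, -0.0021], 0.63)]
brush_jar [([0.579, -0.4374, 0.0005], 0.97), ([0.4907, 0.1745, 0.0827], 0.7)]
glove_box [([0.5217, 0.5009, -0.0007], 0.55), ([0.4903, -0.2464, -0.001], 0.42)]
paint_tin [([0.7732, 0.2365, 0.0006], 0.68)]
1.2 [0.2593 0.5687 0.2139] [ 0.2123  0.9772 -0.      0.    ] [ 0.083  -0.2918 -0.0256] 0.0911548801887579 0.0188
```

Run:
```python
from h import *
a=cv2.imread('pics/top0.png'); b=cv2.imread('pics/side0.png')
def crop(im,n,P,w,h):
    u=proj(n,P)[0].astype(int); print(n,P,u-[w//2,h//2]); x,y=u-[w//2,h//2]; return cv2.resize(im[y:y+h,x:x+w],(400,300),interpolation=cv2.INTER_CUBIC)
S=[.487,-.252,.09];H=[.491,.18,.08]
cv2.imwrite('pics/m0.png',np.vstack([np.hstack([crop(a,'top',S,80,60),crop(a,'top',H,80,60)]),np.hstack([crop(b,'side',S,80,60),crop(b,'side',H,80,60)])]))
```

```text
top [0.487, -0.252, 0.09] [359 219]
top [0.491, 0.18, 0.08] [229 218]
side [0.487, -0.252, 0.09] [246 223]
side [0.491, 0.18, 0.08] [240 146]
```

View pics/top0.png

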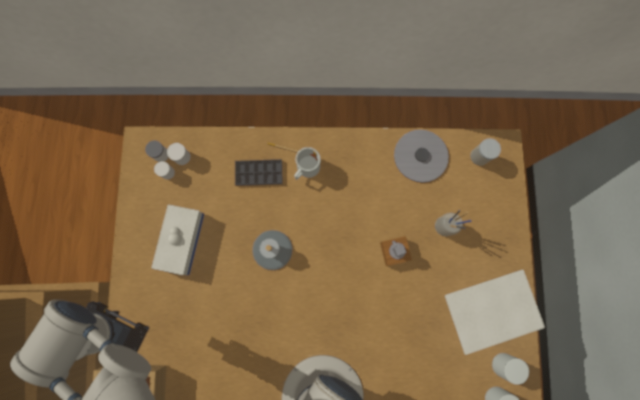

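View pics/m0.png

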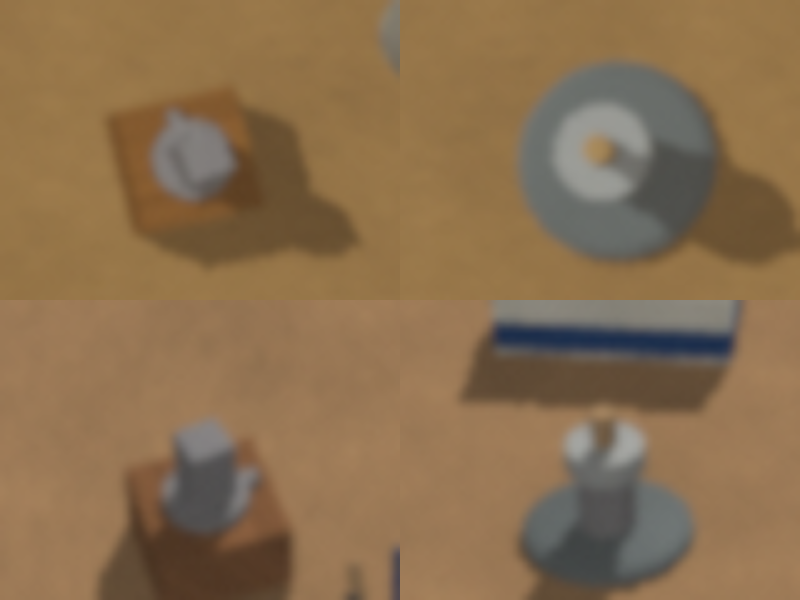

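The picture shows the capped stand at about (272,250) and the block with the spindle at (398,251). The spindle's lug points up and slightly left, and the table between them is free. The cap's knob is at top (269,248) and side (280,171).

Run:
```python
from h import *
np.set_printoptions(precision=4,suppress=True)
T=lambda x,y:[359+x/5,219+y/5]; Sd=lambda x,y:[246+x/5,223+(y-300)/5]
print('knob',tri([280.4,171],[269,248])); print('head',tri(Sd(204,439),T(208,162)))
l,c=at_z('top',[T(173,112),T(192,158)],.058); print('lug yaw top',np.arctan2(*(l-c)[1::-1]),c,np.linalg.norm(l-c))
l,c=at_z('side',[Sd(258,475),Sd(207,493)],.058); print('lug side',np.arctan2(*(l-c)[1::-1]),c,np.linalg.norm(l-c))
q=at_z('side',[Sd(173,432),Sd(213,418),Sd(235,440),Sd(195,460)],.104); print('head side',q[:,:2].tolist(),q.mean(0))
for i in range(4): d=q[(i+1)%4]-q[i]; print(np.arctan2(d[1],d[0])%(np.pi/2),np.linalg.norm(d))
s=status.sense(); print(R.from_quat(s['ee_rot']).as_matrix())
```

```text
knob (array([0.4913, 0.1794, 0.105 ]), np.float64(0.0011142374545659482))
head (array([ 0.4849, -0.2536,  0.1036]), np.float64(0.0068630137320633226))
lug yaw top 0.37225396390080856 [ 0.4868 -0.2519  0.058 ] 0.0335863721516836
lug side 0.3391389093009567 [ 0.4886 -0.2555  0.058 ] 0.034769701957409756
head side [[0.46998302765431516, -0.24578907754757784], [0.49500127478303996, -0.236563234008085], [0.5069446287060342, -0.2567317249919452], [0.4818195583215165, -0.27061746876935566]] [ 0.4884 -0.2524  0.104 ]
0.3532928308660222 0.02666512475892713
0.5346488113210413 0.02343953351702955
0.5048868744333994 0.028706846606321296
0.4448619245143739 0.02750549888471853
[[-0.9099  0.4149  0.    ]
 [ 0.4149  0.9099 -0.    ]
 [-0.     -0.     -1.    ]]
```

```bash
cat > d.py <<'E'
# usage: d.py x y z yaw(deg of tool x) -> remaining in tool units
import sys; from h import *
s=status.sense(); M=R.from_quat(s['ee_rot']).as_matrix(); x,y,z,w=map(float,sys.argv[1:5])
yaw=np.degrees(np.arctan2(M[1,0],M[0,0])); d=(M.T@(np.array([x,y,z])-s['ee_pos']))/.025
print('units',d.round(2),'wz',round(-((w-yaw+180)%360-180)/6,2),'pos',np.round(s['ee_pos'],4),'yaw',round(yaw,2),'tilt',round(float(np.degrees(np.arccos(-M[2,2]))),2),'F',np.round(s['wrist_force'],1),'op',round(s['opening'],4),'g',round(s['grasp_force'],1),'j',np.round(s['joint_pos'],2),'t',round(s['clock'],2))
E
python3 -m inch '[{"wz":-0.816},{"wz":-0.816},{"wz":-0.816},{"wz":-0.816},{"wz":-0.816}]'
python3 -m inch '[{"tx":-0.58,"ty":-0.97},{"tx":-0.58,"ty":-0.97},{"tx":-0.58,"ty":-0.97},{"tx":-0.58,"ty":-0.97},{"tx":-0.58,"ty":-0.97},{"tx":-0.58,"ty":-0.97},{"tx":-0.58,"ty":-0.97},{"tx":-0.58,"ty":-0.97}]'
python3 -m inch '[{"tx":-0.58,"ty":-0.97},{"tx":-0.58,"ty":-0.97},{"tx":-0.58,"ty":-0.97},{"tx":-0.58,"ty":-0.97},{"tx":-0.58,"ty":-0.97},{"tx":-0.58,"ty":-0.97},{"tx":-0.58,"ty":-0.97},{}]'
python3 d.py .491 .18 .094 180
```

```text
units [-14.88 -10.3    4.8 ] wz -4.09 pos [0.2593 0.5687 0.2139] yaw 155.49 tilt 0.0 F [ 0.1 -0.3 -0. ] op 0.0912 g 0.0 j [ 1.05  0.49  1.35 -0.    1.3  -0.1 ] t 1.2$[0]: bad value
$[0]: bad value
$[0]: bad value
```

```bash
python3 -m inch '[{"tx":0,"ty":0,"tz":0,"wx":0,"wy":0,"wz":-0.816,"claw":1}]'; python3 -m inch '[{"wz":-0.816,"claw":1}]'
```

```text
clock: 1.28
ee_pos: [0.2593, 0.5687, 0.2139]
ee_rot: [0.171, 0.985, 0.0, -0.0]
wrist_force: [0.3, 0.1, 0.3]
opening: 0.091
grasp_force: 0.0$[0]: bad value
```

```bash
python3 -m inch '[{"tx":0,"ty":0,"tz":0,"wx":0,"wy":0,"wz":-0.816,"claw":1},{"tx":0,"ty":0,"tz":0,"wx":0,"wy":0,"wz":-0.816,"claw":1},{"tx":0,"ty":0,"tz":0,"wx":0,"wy":0,"wz":-0.816,"claw":1},{"tx":0,"ty":0,"tz":0,"wx":0,"wy":0,"wz":-0.816,"claw":1}]'
python3 -m inch '[{"tx":-0.58,"ty":-0.97,"tz":0,"wx":0,"wy":0,"wz":0,"claw":1},{"tx":-0.58,"ty":-0.97,"tz":0,"wx":0,"wy":0,"wz":0,"claw":1},{"tx":-0.58,"ty":-0.97,"tz":0,"wx":0,"wy":0,"wz":0,"claw":1},{"tx":-0.58,"ty":-0.97,"tz":0,"wx":0,"wy":0,"wz":0,"claw":1},{"tx":-0.58,"ty":-0.97,"tz":0,"wx":0,"wy":0,"wz":0,"claw":1},{"tx":-0.58,"ty":-0.97,"tz":0,"wx":0,"wy":0,"wz":0,"claw":1},{"tx":-0.58,"ty":-0.97,"tz":0,"wx":0,"wy":0,"wz":0,"claw":1},{"tx":-0.58,"ty":-0.97,"tz":0,"wx":0,"wy":0,"wz":0,"claw":1}]'
python3 d.py .491 .18 .094 180
```

```text
clock: 1.62
ee_pos: [0.2593, 0.5687, 0.2139]
ee_rot: [-0.002, 1.0, -0.0, -0.0]
wrist_force: [-0.6, 0.1, 0.6]
opening: 0.091
grasp_force: 0.0
clock: 2.28
ee_pos: [0.3757, 0.3734, 0.214]
ee_rot: [0.0, 1.0, 0.0, 0.0]
wrist_force: [-0.7, -0.3, 0.1]
opening: 0.0914
grasp_force: 0.0
units [-4.61 -7.74  4.8 ] wz -0.0 pos [0.3757 0.3734 0.214 ] yaw 179.98 tilt 0.01 F [-0.7 -0.3  0.1] op 0.0914 g 0.0 j [ 0.67  0.36  1.58 -0.    1.2  -0.9 ] t 2.28
```

```bash
python3 -m inch '[{"tx":-0.58,"ty":-0.97,"tz":0,"wx":0,"wy":0,"wz":0,"claw":1},{"tx":-0.58,"ty":-0.97,"tz":0,"wx":0,"wy":0,"wz":0,"claw":1},{"tx":-0.58,"ty":-0.97,"tz":0,"wx":0,"wy":0,"wz":0,"claw":1},{"tx":-0.58,"ty":-0.97,"tz":0,"wx":0,"wy":0,"wz":0,"claw":1},{"tx":-0.58,"ty":-0.97,"tz":0,"wx":0,"wy":0,"wz":0,"claw":1},{"tx":-0.58,"ty":-0.97,"tz":0,"wx":0,"wy":0,"wz":0,"claw":1},{"tx":-0.58,"ty":-0.97,"tz":0,"wx":0,"wy":0,"wz":0,"claw":1},{"tx":0,"ty":0,"tz":0,"wx":0,"wy":0,"wz":0,"claw":1}]'
python3 d.py .491 .18 .094 180
```

```text
clock: 2.95
ee_pos: [0.4789, 0.2015, 0.2141]
ee_rot: [0.002, 1.0, -0.0, 0.001]
wrist_force: [0.4, 1.3, -0.5]
opening: 0.0912
grasp_force: 0.0
units [-0.48 -0.85  4.8 ] wz -0.03 pos [0.4789 0.2015 0.2141] yaw 179.82 tilt 0.09 F [ 0.4  1.3 -0.5] op 0.0912 g 0.0 j [ 0.28  0.35  1.6  -0.    1.19 -1.28] t 2.95
```

```bash
python3 -m inch '[{"tx":-0.48,"ty":-0.85,"tz":0.8,"wx":0,"wy":0,"wz":-0.03,"claw":1},{"tx":0,"ty":0,"tz":0.8,"wx":0,"wy":0,"wz":0,"claw":1},{"tx":0,"ty":0,"tz":0.8,"wx":0,"wy":0,"wz":0,"claw":1},{"tx":0,"ty":0,"tz":0.8,"wx":0,"wy":0,"wz":0,"claw":1},{"tx":0,"ty":0,"tz":0.8,"wx":0,"wy":0,"wz":0,"claw":1},{"tx":0,"ty":0,"tz":0.4,"wx":0,"wy":0,"wz":0,"claw":1},{"tx":0,"ty":0,"tz":0,"wx":0,"wy":0,"wz":0,"claw":1},{"tx":0,"ty":0,"tz":0,"wx":0,"wy":0,"wz":0,"claw":1}]'
python3 d.py .491 .18 .094 180
```

```text
clock: 3.62
ee_pos: [0.4885, 0.1837, 0.1041]
ee_rot: [-0.001, 1.0, -0.0, -0.0]
wrist_force: [0.0, -0.1, 0.1]
opening: 0.0915
grasp_force: 0.0
units [-0.1  -0.15  0.41] wz 0.03 pos [0.4885 0.1837 0.1041] yaw -179.84 tilt 0.03 F [ 0.  -0.1  0.1] op 0.0915 g 0.0 j [ 0.25  0.49  1.72 -0.    0.93 -1.33] t 3.62
```

```bash
python3 -m inch '[{"tx":-0.1,"ty":-0.15,"tz":0.2,"wx":0,"wy":0,"wz":0,"claw":1},{"tx":0,"ty":0,"tz":0.2,"wx":0,"wy":0,"wz":0,"claw":1},{"tx":0,"ty":0,"tz":0,"wx":0,"wy":0,"wz":0,"claw":0.1},{"tx":0,"ty":0,"tz":0,"wx":0,"wy":0,"wz":0,"claw":0},{"tx":0,"ty":0,"tz":0,"wx":0,"wy":0,"wz":0,"claw":0},{"tx":0,"ty":0,"tz":0,"wx":0,"wy":0,"wz":0,"claw":0},{"tx":0,"ty":0,"tz":0,"wx":0,"wy":0,"wz":0,"claw":0},{"tx":0,"ty":0,"tz":0,"wx":0,"wy":0,"wz":0,"claw":0}]'
python3 d.py .491 .18 .094 180
```

```text
clock: 4.28
ee_pos: [0.4911, 0.1798, 0.0941]
ee_rot: [-0.001, 1.0, 0.0, 0.0]
wrist_force: [-0.4, -1.2, -0.0]
opening: 0.0538
grasp_force: 0.0
units [0.01 0.01 0.  ] wz 0.03 pos [0.4911 0.1798 0.0941] yaw -179.84 tilt 0.01 F [-0.4 -1.2 -0. ] op 0.0538 g 0.0 j [ 0.24  0.51  1.73 -0.    0.9  -1.34] t 4.28
```

Fingers close at about 80 mm/s; keep closing, then lift.

```bash
python3 -m inch '[{"tx":0,"ty":0,"tz":0,"wx":0,"wy":0,"wz":0,"claw":0},{"tx":0,"ty":0,"tz":0,"wx":0,"wy":0,"wz":0,"claw":0},{"tx":0,"ty":0,"tz":0,"wx":0,"wy":0,"wz":0,"claw":0},{"tx":0,"ty":0,"tz":0,"wx":0,"wy":0,"wz":0,"claw":0},{"tx":0,"ty":0,"tz":0,"wx":0,"wy":0,"wz":0,"claw":0},{"tx":0,"ty":0,"tz":0,"wx":0,"wy":0,"wz":0,"claw":0},{"tx":0,"ty":0,"tz":0,"wx":0,"wy":0,"wz":0,"claw":0},{"tx":0,"ty":0,"tz":0,"wx":0,"wy":0,"wz":0,"claw":0}]'
python3 -m inch '[{"tx":0,"ty":0,"tz":-0.4,"wx":0,"wy":0,"wz":0,"claw":0},{"tx":0,"ty":0,"tz":-0.4,"wx":0,"wy":0,"wz":0,"claw":0},{"tx":0,"ty":0,"tz":-0.4,"wx":0,"wy":0,"wz":0,"claw":0},{"tx":0,"ty":0,"tz":-0.4,"wx":0,"wy":0,"wz":0,"claw":0},{"tx":0,"ty":0,"tz":-0.4,"wx":0,"wy":0,"wz":0,"claw":0},{"tx":0,"ty":0,"tz":-0.4,"wx":0,"wy":0,"wz":0,"claw":0},{"tx":0,"ty":0,"tz":0,"wx":0,"wy":0,"wz":0,"claw":0},{"tx":0,"ty":0,"tz":0,"wx":0,"wy":0,"wz":0,"claw":0}]'
python3 d.py .42 -.02 .154 180
```

```text
clock: 4.95
ee_pos: [0.4911, 0.1798, 0.0939]
ee_rot: [-0.001, 1.0, 0.0, -0.0]
wrist_force: [0.1, 0.8, -0.8]
opening: 0.0192
grasp_force: 30.0
clock: 5.62
ee_pos: [0.4914, 0.1799, 0.1546]
ee_rot: [-0.001, 1.0, 0.0, 0.001]
wrist_force: [-0.5, -0.2, -1.3]
opening: 0.0193
grasp_force: 30.0
units [ 2.88 -7.99  0.02] wz 0.02 pos [0.4914 0.1799 0.1546] yaw -179.85 tilt 0.08 F [-0.5 -0.2 -1.3] op 0.0193 g 30.0 j [ 0.24  0.42  1.67 -0.    1.05 -1.34] t 5.62
```

```bash
python3 -m inch '[{"tx":0.36,"ty":-1,"tz":0,"wx":0,"wy":0,"wz":0,"claw":0},{"tx":0.36,"ty":-1,"tz":0,"wx":0,"wy":0,"wz":0,"claw":0},{"tx":0.36,"ty":-1,"tz":0,"wx":0,"wy":0,"wz":0,"claw":0},{"tx":0.36,"ty":-1,"tz":0,"wx":0,"wy":0,"wz":0,"claw":0},{"tx":0.36,"ty":-1,"tz":0,"wx":0,"wy":0,"wz":0,"claw":0},{"tx":0.36,"ty":-1,"tz":0,"wx":0,"wy":0,"wz":0,"claw":0},{"tx":0.36,"ty":-1,"tz":0,"wx":0,"wy":0,"wz":0,"claw":0},{"tx":0.36,"ty":-1,"tz":0,"wx":0,"wy":0,"wz":0,"claw":0}]'
python3 -m inch '[{"tx":0,"ty":0,"tz":0.7,"wx":0,"wy":0,"wz":0,"claw":0},{"tx":0,"ty":0,"tz":0.8,"wx":0,"wy":0,"wz":0,"claw":0},{"tx":0,"ty":0,"tz":0.8,"wx":0,"wy":0,"wz":0,"claw":0},{"tx":0,"ty":0,"tz":0.8,"wx":0,"wy":0,"wz":0,"claw":0},{"tx":0,"ty":0,"tz":0.8,"wx":0,"wy":0,"wz":0,"claw":0},{"tx":0,"ty":0,"tz":0.7,"wx":0,"wy":0,"wz":0,"claw":0},{"tx":0,"ty":0,"tz":0.2,"wx":0,"wy":0,"wz":0,"claw":0},{"tx":0,"ty":0,"tz":0,"wx":0,"wy":0,"wz":0,"claw":0}]'
python3 d.py .42 -.02 .027 180
```

```text
clock: 6.28
ee_pos: [0.4187, -0.0214, 0.1535]
ee_rot: [-0.001, 1.0, 0.0, -0.0]
wrist_force: [0.1, -0.5, -0.7]
opening: 0.019
grasp_force: 30.0
clock: 6.95
ee_pos: [0.4186, -0.0202, 0.0328]
ee_rot: [-0.001, 1.0, 0.0, -0.001]
wrist_force: [0.5, 0.4, -0.3]
opening: 0.0191
grasp_force: 30.0
units [-0.06  0.01  0.23] wz 0.02 pos [ 0.4186 -0.0202  0.0328] yaw -179.85 tilt 0.17 F [ 0.5  0.4 -0.3] op 0.0191 g 30.0 j [-0.19  0.53  2.03 -0.    0.59 -1.76] t 6.95
```

```bash
python3 -m inch '[{"tx":0,"ty":0,"tz":0.1,"wx":0,"wy":0,"wz":0,"claw":0},{"tx":0,"ty":0,"tz":0.1,"wx":0,"wy":0,"wz":0,"claw":0},{"tx":0,"ty":0,"tz":0,"wx":0,"wy":0,"wz":0,"claw":0},{"tx":0,"ty":0,"tz":0,"wx":0,"wy":0,"wz":0,"claw":0}]'
```

```text
clock: 7.28
ee_pos: [0.4199, -0.0204, 0.0294]
ee_rot: [-0.001, 1.0, -0.0, 0.0]
wrist_force: [0.2, 0.4, -1.3]
opening: 0.0192
grasp_force: 30.0
```

```bash
python3 -m inch '[{"tx":0,"ty":0,"tz":0.08,"wx":0,"wy":0,"wz":0,"claw":0},{"tx":0,"ty":0,"tz":0,"wx":0,"wy":0,"wz":0,"claw":0},{"tx":0,"ty":0,"tz":0,"wx":0,"wy":0,"wz":0,"claw":0}]'
```

```text
clock: 7.53
ee_pos: [0.4197, -0.0204, 0.027]
ee_rot: [-0.001, 1.0, -0.0, 0.0]
wrist_force: [0.1, 0.3, -1.3]
opening: 0.0191
grasp_force: 30.0
```

```bash
python3 -m inch '[{"tx":0,"ty":0,"tz":0.04,"wx":0,"wy":0,"wz":0,"claw":0},{"tx":0,"ty":0,"tz":0,"wx":0,"wy":0,"wz":0,"claw":0},{"tx":0,"ty":0,"tz":0,"wx":0,"wy":0,"wz":0,"claw":1},{"tx":0,"ty":0,"tz":0,"wx":0,"wy":0,"wz":0,"claw":1},{"tx":0,"ty":0,"tz":0,"wx":0,"wy":0,"wz":0,"claw":1},{"tx":0,"ty":0,"tz":0,"wx":0,"wy":0,"wz":0,"claw":1},{"tx":0,"ty":0,"tz":0,"wx":0,"wy":0,"wz":0,"claw":1},{"tx":0,"ty":0,"tz":0,"wx":0,"wy":0,"wz":0,"claw":1}]'
python3 -m inch '[{"tx":0,"ty":0,"tz":-0.8,"wx":0,"wy":0,"wz":0,"claw":1},{"tx":0,"ty":0,"tz":-0.8,"wx":0,"wy":0,"wz":0,"claw":1},{"tx":0,"ty":0,"tz":-1,"wx":0,"wy":0,"wz":0,"claw":1},{"tx":0,"ty":0,"tz":-1,"wx":0,"wy":0,"wz":0,"claw":1},{"tx":0,"ty":0,"tz":-1,"wx":0,"wy":0,"wz":0,"claw":1},{"tx":0,"ty":-1,"tz":-1,"wx":0,"wy":0,"wz":0,"claw":1},{"tx":0,"ty":-1,"tz":0,"wx":0,"wy":0,"wz":0,"claw":1},{"tx":0,"ty":-1,"tz":0,"wx":0,"wy":0,"wz":0,"claw":1}]'
python3 - <<'E'
from h import *
a=save('top','top1.png');b=save('side','side1.png')
for l in('cap','cap_knob','hub_mouth'): print(l,best(l,'top'),best(l,'side'))
def crop(im,n,P,w,h):
    u=proj(n,P)[0].astype(int);x,y=u-[w//2,h//2];print(n,P,x,y); return cv2.resize(im[y:y+h,x:x+w,::-1],(400,300),interpolation=cv2.INTER_CUBIC)
H=[.491,.18,.085];C=[.42,-.02,.03]
cv2.imwrite('pics/m1.png',np.vstack([np.hstack([crop(a,'top',H,40,30),crop(a,'top',C,80,60)]),np.hstack([crop(b,'side',H,40,30),crop(b,'side',C,80,60)])]))
E
python3 d.py .4875 -.2525 .08 180
```

```text
clock: 8.2
ee_pos: [0.4196, -0.0204, 0.0259]
ee_rot: [-0.001, 1.0, 0.0, -0.0]
wrist_force: [-0.5, -0.8, -0.9]
opening: 0.0567
grasp_force: 0.0
clock: 8.87
ee_pos: [0.4205, -0.0964, 0.1674]
ee_rot: [-0.002, 1.0, -0.001, 0.002]
wrist_force: [1.0, 1.2, -0.4]
opening: 0.0913
grasp_force: 0.0
cap [([0.4211, -0.0182, 0.0039], 0.49)] [([0.421, -0.0182, -0.002], 0.55), ([0.4869, -0.2535, 0.0029], 0.16)]
cap_knob [([0.4204, -0.0197, 0.0415], 0.5)] [([0.413, -0.018, 0.0369], 0.63), ([0.5833, -0.4363, -0.0027], 0.53)]
hub_mouth [([0.492, 0.1755, 0.0821], 0.61)] [([0.4885, 0.1771, 0.084], 0.97)]
top [0.491, 0.18, 0.085] 249 233
top [0.42, -0.02, 0.03] 289 240
side [0.491, 0.18, 0.085] 260 160
side [0.42, -0.02, 0.03] 224 190
units [-2.7  -6.33  3.43] wz 0.03 pos [ 0.4196 -0.0946  0.1657] yaw -179.8 tilt 0.04 F [ 0.2 -0.4 -0.4] op 0.0913 g 0.0 j [-0.36  0.29  1.86  0.    0.99 -1.94] t 9.27
```

View pics/m1.png

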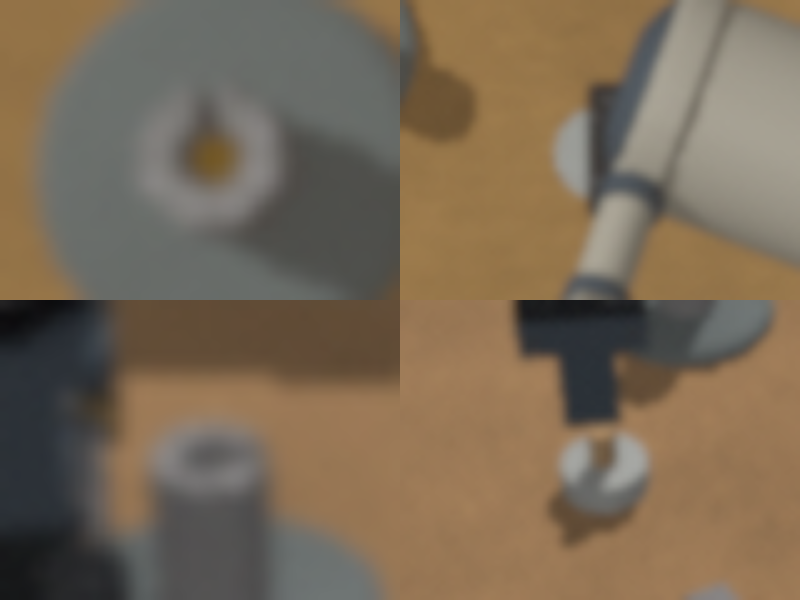

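```bash
python3 -m inch '[{"tx":-0.34,"ty":-0.79,"tz":0,"wx":0,"wy":0,"wz":0,"claw":1},{"tx":-0.34,"ty":-0.79,"tz":0,"wx":0,"wy":0,"wz":0,"claw":1},{"tx":-0.34,"ty":-0.79,"tz":0,"wx":0,"wy":0,"wz":0,"claw":1},{"tx":-0.34,"ty":-0.79,"tz":0,"wx":0,"wy":0,"wz":0,"claw":1},{"tx":-0.34,"ty":-0.79,"tz":0,"wx":0,"wy":0,"wz":0,"claw":1},{"tx":-0.34,"ty":-0.79,"tz":0,"wx":0,"wy":0,"wz":0,"claw":1},{"tx":-0.34,"ty":-0.79,"tz":0,"wx":0,"wy":0,"wz":0,"claw":1},{"tx":-0.34,"ty":-0.79,"tz":0,"wx":0,"wy":0,"wz":0,"claw":1}]'
python3 -m inch '[{"tx":0,"ty":0,"tz":0,"wx":0,"wy":0,"wz":-0.9,"claw":1},{"tx":0,"ty":0,"tz":0,"wx":0,"wy":0,"wz":-0.9,"claw":1},{"tx":0,"ty":0,"tz":0,"wx":0,"wy":0,"wz":-0.9,"claw":1},{"tx":0,"ty":0,"tz":0,"wx":0,"wy":0,"wz":-0.8,"claw":1},{"tx":0,"ty":0,"tz":0,"wx":0,"wy":0,"wz":0,"claw":1},{"tx":0,"ty":0,"tz":0,"wx":0,"wy":0,"wz":0,"claw":1}]'
python3 d.py .4875 -.2525 .066 201
python3 - <<'E'
from h import *
from scipy.optimize import minimize
im=save('top','top2.png').astype(float).mean(2)
a=np.linspace(0,2*np.pi,181)[:-1]
def samp(c,r,aa):
    P=np.c_[c[0]+r*np.cos(aa),c[1]+r*np.sin(aa),0*aa+.085]; uv=proj('top',P).astype(np.float32)
    return cv2.remap(im.astype(np.float32),uv[:,:1],uv[:,1:],cv2.INTER_LINEAR).ravel()
def f(c): return samp(c,.026,a).mean()-np.mean([samp(c,r,a).mean() for r in(.014,.016,.018,.02)])*2+samp(c,.008,a).mean()
g=min((f((x,y)),x,y) for x in np.arange(.48,.502,.001) for y in np.arange(.17,.192,.001)); print('hub',g)
c=g[1:]; aa=np.linspace(-1,1,201)
for r in(.013,.015,.017,.019,.021):
    v=samp(c,r,aa); w=np.clip(np.median(v)-v-8,0,None); print(r,aa[v.argmin()],(w*aa).sum()/max(w.sum(),1e-9),v.min(),np.median(v))
print(tri([280.8,176.1],[270.1,248.5]))
E
```

```text
clock: 9.93
ee_pos: [0.4887, -0.2533, 0.1657]
ee_rot: [-0.002, 1.0, 0.0, -0.0]
wrist_force: [0.1, 0.3, -0.7]
opening: 0.0913
grasp_force: 0.0
clock: 10.43
ee_pos: [0.4883, -0.2526, 0.1657]
ee_rot: [-0.183, 0.983, 0.0, -0.0]
wrist_force: [-0.4, 0.5, -0.7]
opening: 0.0911
grasp_force: 0.0
units [0.03 0.01 3.99] wz 0.01 pos [ 0.4883 -0.2526  0.1657] yaw -158.96 tilt 0.03 F [-0.4  0.5 -0.7] op 0.0911 g 0.0 j [-0.59  0.44  1.59  0.    1.11 -2.52] t 10.43Traceback (most recent call last):
  File "<stdin>", line 9, in <module>
  File "<stdin>", line 9, in <genexpr>
  File "<stdin>", line 8, in f
  File "<stdin>", line 6, in samp
  File "h.py", line 13, in proj
    K,d,e,Rw=model(n); P=np.atleast_2d(np.array(P,float))
             ~~~~~^^^
  File "h.py", line 5, in model
    m=cams.camera_model(n); Rw=R.from_quat(m['orientation']).as_matrix()@np.diag([1,-1,-1])
ValueError: time passes only in moves, steps and waits
```

```bash
sed -i 's/^def model/from functools import lru_cache\n@lru_cache\ndef model/' h.py
python3 -m inch '[{"tx":0.03,"ty":0,"tz":0.8,"wx":0,"wy":0,"wz":0,"claw":1},{"tx":0,"ty":0,"tz":0.8,"wx":0,"wy":0,"wz":0,"claw":1},{"tx":0,"ty":0,"tz":0.8,"wx":0,"wy":0,"wz":0,"claw":1},{"tx":0,"ty":0,"tz":0.8,"wx":0,"wy":0,"wz":0,"claw":1},{"tx":0,"ty":0,"tz":0.5,"wx":0,"wy":0,"wz":0,"claw":1},{"tx":0,"ty":0,"tz":0.29,"wx":0,"wy":0,"wz":0,"claw":1},{"tx":0,"ty":0,"tz":0,"wx":0,"wy":0,"wz":0,"claw":1},{"tx":0,"ty":0,"tz":0,"wx":0,"wy":0,"wz":0,"claw":1}]'
python3 d.py .4875 -.2525 .066 201
cat > hub.py <<'E'
from h import *
im=cv2.imread('pics/top1.png').astype(float).mean(2)
a=np.linspace(0,2*np.pi,181)[:-1]
def samp(c,r,aa):
    P=np.c_[c[0]+r*np.cos(aa),c[1]+r*np.sin(aa),0*aa+.085]; uv=proj('top',P).astype(np.float32)
    return cv2.remap(im.astype(np.float32),uv[:,:1],uv[:,1:],cv2.INTER_LINEAR).ravel()
def f(c): return samp(c,.026,a).mean()-np.mean([samp(c,r,a).mean() for r in(.014,.016,.018,.02)])*2+samp(c,.008,a).mean()
g=min((f((x,y)),x,y) for x in np.arange(.48,.502,.001) for y in np.arange(.17,.192,.001)); print('hub',g)
c=g[1:]; aa=np.linspace(-1,1,201)
for r in(.013,.015,.017,.019,.021):
    v=samp(c,r,aa); w=np.clip(np.median(v)-v-8,0,None); print(r,aa[v.argmin()],(w*aa).sum()/max(w.sum(),1e-9),v.min(),np.median(v))
print(tri([280.8,176.1],[270.1,248.5]))
E
python3 hub.py
```

```text
clock: 11.15
ee_pos: [0.4876, -0.2534, 0.0664]
ee_rot: [-0.183, 0.983, 0.0, -0.0]
wrist_force: [0.5, 0.1, 1.1]
opening: 0.0911
grasp_force: 0.0
units [-0.01  0.04  0.01] wz 0.02 pos [ 0.4876 -0.2534  0.0664] yaw -158.9 tilt 0.01 F [0.5 0.1 1.1] op 0.0911 g 0.0 j [-0.59  0.58  1.69 -0.    0.88 -2.53] t 11.15
hub (np.float32(-46.106125), np.float64(0.492), np.float64(0.18100000000000002))
0.013 0.08000000000000007 0.05374651184467263 86.49706 108.65137
0.015 0.08000000000000007 0.05550696644962878 90.0 114.987625
0.017 0.07000000000000006 0.05918779011553703 94.020836 116.98112
0.019 0.06000000000000005 0.0627085001669798 98.56445 117.15625
0.021 0.06000000000000005 0.06957559343906004 102.33333 114.9707
(array([0.49148806, 0.17851338, 0.08132287]), np.float64(0.00177182876597754))
```

```bash
python3 -m inch '[{"tx":0,"ty":0.02,"tz":0,"wx":0,"wy":0,"wz":0,"claw":0},{"tx":0,"ty":0,"tz":0,"wx":0,"wy":0,"wz":0,"claw":0},{"tx":0,"ty":0,"tz":0,"wx":0,"wy":0,"wz":0,"claw":0},{"tx":0,"ty":0,"tz":0,"wx":0,"wy":0,"wz":0,"claw":0},{"tx":0,"ty":0,"tz":0,"wx":0,"wy":0,"wz":0,"claw":0},{"tx":0,"ty":0,"tz":0,"wx":0,"wy":0,"wz":0,"claw":0},{"tx":0,"ty":0,"tz":0,"wx":0,"wy":0,"wz":0,"claw":0},{"tx":0,"ty":0,"tz":0,"wx":0,"wy":0,"wz":0,"claw":0}]'
python3 -m inch '[{"tx":0,"ty":0,"tz":0,"wx":0,"wy":0,"wz":0,"claw":0},{"tx":0,"ty":0,"tz":0,"wx":0,"wy":0,"wz":0,"claw":0},{"tx":0,"ty":0,"tz":0,"wx":0,"wy":0,"wz":0,"claw":0},{"tx":0,"ty":0,"tz":0,"wx":0,"wy":0,"wz":0,"claw":0},{"tx":0,"ty":0,"tz":0,"wx":0,"wy":0,"wz":0,"claw":0},{"tx":0,"ty":0,"tz":0,"wx":0,"wy":0,"wz":0,"claw":0}]'
```

```text
clock: 11.82
ee_pos: [0.4873, -0.253, 0.0662]
ee_rot: [-0.183, 0.983, -0.0, 0.0]
wrist_force: [1.0, 0.5, -0.3]
opening: 0.0407
grasp_force: 0.0
clock: 12.32
ee_pos: [0.4874, -0.253, 0.0662]
ee_rot: [-0.184, 0.983, -0.0, 0.0]
wrist_force: [0.0, -0.8, -0.9]
opening: 0.0296
grasp_force: 30.0
```

```bash
python3 -m inch '[{"tx":0,"ty":0,"tz":-0.4,"wx":0,"wy":0,"wz":0,"claw":0},{"tx":0,"ty":0,"tz":-0.6,"wx":0,"wy":0,"wz":0,"claw":0},{"tx":0,"ty":0,"tz":-0.6,"wx":0,"wy":0,"wz":0,"claw":0},{"tx":0,"ty":0,"tz":-0.6,"wx":0,"wy":0,"wz":0,"claw":0},{"tx":0,"ty":0,"tz":-0.6,"wx":0,"wy":0,"wz":0,"claw":0},{"tx":0,"ty":0,"tz":-0.6,"wx":0,"wy":0,"wz":0,"claw":0},{"tx":0,"ty":0,"tz":-0.6,"wx":0,"wy":0,"wz":0,"claw":0},{"tx":0,"ty":0,"tz":-0.2,"wx":0,"wy":0,"wz":0,"claw":0}]'
python3 -m inch '[{"tx":0,"ty":0,"tz":0,"wx":0,"wy":0,"wz":0.7,"claw":0},{"tx":0,"ty":0,"tz":0,"wx":0,"wy":0,"wz":0.7,"claw":0},{"tx":0,"ty":0,"tz":0,"wx":0,"wy":0,"wz":0.7,"claw":0},{"tx":0,"ty":0,"tz":0,"wx":0,"wy":0,"wz":0,"claw":0}]'
python3 d.py .4915 .1795 .166 186
```

```text
clock: 12.98
ee_pos: [0.488, -0.2534, 0.1736]
ee_rot: [-0.184, 0.983, -0.001, 0.001]
wrist_force: [0.5, -1.4, -1.8]
opening: 0.03
grasp_force: 30.0
clock: 13.32
ee_pos: [0.4871, -0.2528, 0.1711]
ee_rot: [-0.073, 0.997, 0.0, -0.0]
wrist_force: [0.0, 0.2, -3.4]
opening: 0.0298
grasp_force: 30.0
units [-2.68 17.08  0.21] wz 0.39 pos [ 0.4871 -0.2528  0.1711] yaw -171.67 tilt 0.03 F [ 0.   0.2 -3.4] op 0.0298 g 30.0 j [-0.59  0.44  1.59  0.    1.12 -2.3 ] t 13.32
```

```bash
python3 -m inch '[{"tx":-0.15,"ty":0.95,"tz":0,"wx":0,"wy":0,"wz":0,"claw":0},{"tx":-0.15,"ty":0.95,"tz":0,"wx":0,"wy":0,"wz":0,"claw":0},{"tx":-0.15,"ty":0.95,"tz":0,"wx":0,"wy":0,"wz":0,"claw":0},{"tx":-0.15,"ty":0.95,"tz":0,"wx":0,"wy":0,"wz":0,"claw":0},{"tx":-0.15,"ty":0.95,"tz":0,"wx":0,"wy":0,"wz":0,"claw":0},{"tx":-0.15,"ty":0.95,"tz":0,"wx":0,"wy":0,"wz":0,"claw":0},{"tx":-0.15,"ty":0.95,"tz":0,"wx":0,"wy":0,"wz":0,"claw":0},{"tx":-0.15,"ty":0.95,"tz":0,"wx":0,"wy":0,"wz":0,"claw":0}]'
python3 -m inch '[{"tx":-0.15,"ty":0.95,"tz":0,"wx":0,"wy":0,"wz":0,"claw":0},{"tx":-0.15,"ty":0.95,"tz":0,"wx":0,"wy":0,"wz":0,"claw":0},{"tx":-0.15,"ty":0.95,"tz":0,"wx":0,"wy":0,"wz":0,"claw":0},{"tx":-0.15,"ty":0.95,"tz":0,"wx":0,"wy":0,"wz":0,"claw":0},{"tx":-0.15,"ty":0.95,"tz":0,"wx":0,"wy":0,"wz":0,"claw":0},{"tx":-0.15,"ty":0.95,"tz":0,"wx":0,"wy":0,"wz":0,"claw":0},{"tx":-0.15,"ty":0.95,"tz":0,"wx":0,"wy":0,"wz":0,"claw":0},{"tx":-0.15,"ty":0.95,"tz":0,"wx":0,"wy":0,"wz":0,"claw":0}]'
python3 -m inch '[{"tx":-0.14,"ty":0.9,"tz":0,"wx":0,"wy":0,"wz":0.39,"claw":0},{"tx":-0.14,"ty":0.9,"tz":0,"wx":0,"wy":0,"wz":0,"claw":0},{"tx":0,"ty":0,"tz":0,"wx":0,"wy":0,"wz":0,"claw":0},{"tx":0,"ty":0,"tz":0,"wx":0,"wy":0,"wz":0,"claw":0}]'
python3 d.py .4915 .1795 .166 186
python3 - <<'E'
from h import *
b=save('side','side2.png');a=save('top','top3.png')
for l in('spindle','spindle_tip','hub_mouth','spindle_head'): print(l,best(l,'side'),best(l,'top'))
u=proj('side',[.491,.18,.12])[0].astype(int);x,y=u-[40,30];print(x,y)
cv2.imwrite('pics/m2.png',cv2.resize(b[y:y+60,x:x+80,::-1],(800,600),interpolation=cv2.INTER_CUBIC))
E
```

```text
clock: 13.98
ee_pos: [0.4884, -0.0595, 0.1711]
ee_rot: [-0.076, 0.997, 0.0, -0.0]
wrist_force: [0.5, -0.4, -3.7]
opening: 0.0299
grasp_force: 30.0
clock: 14.65
ee_pos: [0.4898, 0.1329, 0.1711]
ee_rot: [-0.076, 0.997, -0.0, -0.0]
wrist_force: [0.1, -0.4, -2.7]
opening: 0.0295
grasp_force: 30.0
clock: 14.98
ee_pos: [0.491, 0.1781, 0.171]
ee_rot: [-0.056, 0.998, -0.0, -0.0]
wrist_force: [-0.1, 0.6, -3.0]
opening: 0.0297
grasp_force: 30.0
units [-0.03  0.06  0.2 ] wz 0.08 pos [0.491  0.1781 0.171 ] yaw -173.54 tilt 0.02 F [-0.1  0.6 -3. ] op 0.0297 g 30.0 j [ 0.23  0.4   1.65 -0.    1.09 -1.45] t 14.98
spindle [([0.4906, 0.1767, 0.1508], 0.68), ([0.4877, -0.2524, -0.0007], 0.56)] []
spindle_tip [([0.4923, 0.1809, 0.1169], 0.56)] []
hub_mouth [([0.4906, 0.1761, 0.0854], 0.88)] [([0.4891, 0.1766, 0.083], 0.52), ([0.4911, -0.2471, -0.0017], 0.23)]
spindle_head [([0.4912, 0.1778, 0.2091], 0.56)] []
240 137
```

View pics/m2.png

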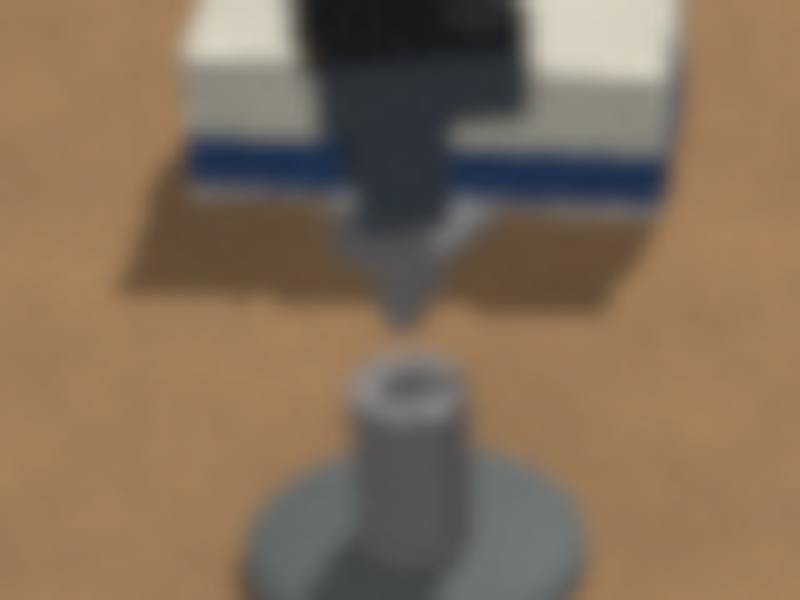

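Run:
```python
from h import *
def at_y(uv,y):
    e,r=ray('side',uv); return e+r*((y-e[1])/r[:,1])[:,None]
print(at_y([[240+40.4,137+32.5]],.178-.0065), at_z('side',[[240+41,137+38.8]],.085))
# sharp-edge columns in raw image
im=cv2.imread('pics/side2.png').astype(int).mean(2)
for r in (164,166,168,169,170,171,174,176,178,181,184,187): print(r,im[r,270:294].astype(int))
```

```text
[[0.49192788 0.1715     0.1173375 ]] [[0.49313357 0.17527831 0.085     ]]
164 [78 78 78 78 78 78 80 81 83 84 84 83 82 82 80 78 77 76 77 76 76 76 76 76]
166 [85 85 86 85 85 85 84 83 83 84 83 82 83 85 86 85 83 81 79 78 78 78 77 76]
168 [117 118 119 118 119 117 115 110  99  91  87  90 100 111 115 117 115 109
 103 101 100 101 100 100]
169 [124 124 125 125 125 123 122 118 109 100  97 101 110 118 122 123 122 120
 116 116 116 116 117 116]
170 [126 126 125 126 125 124 123 121 117 112 111 114 119 122 124 124 124 123
 122 122 122 122 122 123]
171 [126 126 126 125 124 124 124 124 124 124 124 125 125 126 125 124 123 123
 123 122 122 122 122 123]
174 [127 127 126 126 127 130 133 130 122 111 104 102 105 110 114 114 115 118
 120 121 121 120 122 122]
176 [126 126 125 123 124 128 131 126 114 104 101 103 109 115 116 114 111 114
 118 120 120 121 119 120]
178 [124 123 121 118 111 104 105 109 112 115 115 115 117 118 110  98  98 107
 115 117 119 118 119 119]
181 [123 121 119 116 109  96  86  82  83  84  84  84  84  83  80  80  89 103
 112 116 118 119 119 118]
184 [112 109 107 106 102  93  85  82  82  83  84  84  84  83  81  79  87  99
 108 112 113 113 115 116]
187 [105 105 105 104 101  95  87  84  83  84  84  84  84  84  81  80  87  99
 109 112 113 114 114 114]
```

Run:
```python
from h import *
def at_y(uv,y):
    e,r=ray('side',uv); return (e+r*((y-e[1])/r[:,1])[:,None]).round(4)
print('tip',at_y([[280.0,168.5]],.178),'hub',at_y([[280.5,184.]],.179),at_y([[280.5,181.]],.179),at_y([[280.5,187.]],.179))
print(proj('side',[[.491,.178,.206],[.491,.178,.153],[.491,.178,.113],[.491,.178,.085]]))
```

```text
tip [[0.4907 0.178  0.1178]] hub [[0.4896 0.179  0.0428]] [[0.4902 0.179  0.0575]] [[0.489  0.179  0.0279]]
[[279.07929022 148.85224891]
 [279.6813152  160.82235606]
 [280.1205383  169.51875969]
 [280.42054229 175.44112197]]
```

```bash
python3 -m inch '[{"tx":0,"ty":0.04,"tz":0.4,"wx":0,"wy":0,"wz":0,"claw":0},{"tx":0,"ty":0,"tz":0.4,"wx":0,"wy":0,"wz":0,"claw":0},{"tx":0,"ty":0,"tz":0.3,"wx":0,"wy":0,"wz":0,"claw":0},{"tx":0,"ty":0,"tz":0.2,"wx":0,"wy":0,"wz":0,"claw":0},{"tx":0,"ty":0,"tz":0,"wx":0,"wy":0,"wz":0,"claw":0},{"tx":0,"ty":0,"tz":0,"wx":0,"wy":0,"wz":0,"claw":0}]'
python3 -m inch '[{"tx":0,"ty":0,"tz":0.1,"wx":0,"wy":0,"wz":0,"claw":0},{"tx":0,"ty":0,"tz":0.1,"wx":0,"wy":0,"wz":0,"claw":0},{"tx":0,"ty":0,"tz":0,"wx":0,"wy":0,"wz":0,"claw":0},{"tx":0,"ty":0,"tz":0,"wx":0,"wy":0,"wz":0,"claw":0}]'
python3 d.py .491 .179 .127 186
```

```text
clock: 15.98
ee_pos: [0.491, 0.1782, 0.1382]
ee_rot: [-0.054, 0.999, -0.0, -0.0]
wrist_force: [-0.7, 0.6, -3.4]
opening: 0.0298
grasp_force: 30.0
clock: 16.32
ee_pos: [0.4912, 0.1782, 0.1337]
ee_rot: [-0.054, 0.999, -0.0, -0.0]
wrist_force: [0.9, -0.2, -3.0]
opening: 0.0298
grasp_force: 30.0
units [0.01 0.03 0.27] wz 0.04 pos [0.4912 0.1782 0.1337] yaw -173.79 tilt 0.0 F [ 0.9 -0.2 -3. ] op 0.0298 g 30.0 j [ 0.23  0.45  1.69 -0.    1.   -1.45] t 16.32
```

```bash
python3 -m inch '[{"tx":0,"ty":0,"tz":0.1,"wx":0,"wy":0,"wz":0,"claw":0},{"tx":0,"ty":0,"tz":0.1,"wx":0,"wy":0,"wz":0,"claw":0},{"tx":0,"ty":0,"tz":0,"wx":0,"wy":0,"wz":0,"claw":0},{"tx":0,"ty":0,"tz":0,"wx":0,"wy":0,"wz":0,"claw":0}]'
python3 -m inch '[{"tx":0,"ty":0,"tz":0.1,"wx":0,"wy":0,"wz":0,"claw":0},{"tx":0,"ty":0,"tz":0,"wx":0,"wy":0,"wz":0,"claw":0},{"tx":0,"ty":0,"tz":0,"wx":0,"wy":0,"wz":0,"claw":0}]'
python3 d.py .491 .179 .127 186
```

```text
clock: 16.65
ee_pos: [0.4911, 0.1782, 0.1285]
ee_rot: [-0.054, 0.999, -0.0, -0.0]
wrist_force: [-0.7, -0.3, -2.5]
opening: 0.0299
grasp_force: 30.0
clock: 16.9
ee_pos: [0.4912, 0.1782, 0.1261]
ee_rot: [-0.054, 0.999, -0.0, -0.0]
wrist_force: [0.2, -0.1, -4.1]
opening: 0.0298
grasp_force: 30.0
units [ 0.    0.03 -0.04] wz 0.03 pos [0.4912 0.1782 0.1261] yaw -173.79 tilt 0.01 F [ 0.2 -0.1 -4.1] op 0.0298 g 30.0 j [ 0.23  0.46  1.7  -0.    0.98 -1.45] t 16.9
```

No contact yet; keep going in small steps.

```bash
for i in 1; do python3 -m inch '[{"tx":0,"ty":0,"tz":0.1,"wx":0,"wy":0,"wz":0,"claw":0},{"tx":0,"ty":0,"tz":0,"wx":0,"wy":0,"wz":0,"claw":0},{"tx":0,"ty":0,"tz":0,"wx":0,"wy":0,"wz":0,"claw":0}]'; done
python3 -m inch '[{"tx":0,"ty":0,"tz":0.08,"wx":0,"wy":0,"wz":0,"claw":0},{"tx":0,"ty":0,"tz":0,"wx":0,"wy":0,"wz":0,"claw":0},{"tx":0,"ty":0,"tz":0,"wx":0,"wy":0,"wz":0,"claw":0}]'
python3 d.py .491 .179 .127 186
```

```text
clock: 17.15
ee_pos: [0.4911, 0.1782, 0.1235]
ee_rot: [-0.054, 0.999, -0.0, -0.0]
wrist_force: [0.0, -0.1, -3.2]
opening: 0.0303
grasp_force: 30.0
clock: 17.4
ee_pos: [0.4912, 0.1782, 0.1216]
ee_rot: [-0.054, 0.999, -0.0, -0.0]
wrist_force: [0.6, -0.6, -2.6]
opening: 0.0297
grasp_force: 30.0
units [ 0.    0.03 -0.22] wz 0.03 pos [0.4912 0.1782 0.1216] yaw -173.79 tilt 0.01 F [ 0.6 -0.6 -2.6] op 0.0297 g 30.0 j [ 0.23  0.47  1.71  0.    0.97 -1.45] t 17.4
```

```bash
python3 -m inch '[{"tx":0,"ty":0,"tz":0.1,"wx":0,"wy":0,"wz":0,"claw":0},{"tx":0,"ty":0,"tz":0.1,"wx":0,"wy":0,"wz":0,"claw":0},{"tx":0,"ty":0,"tz":0,"wx":0,"wy":0,"wz":0,"claw":0},{"tx":0,"ty":0,"tz":0,"wx":0,"wy":0,"wz":0,"claw":0}]'
python3 -m inch '[{"tx":0,"ty":0,"tz":0.1,"wx":0,"wy":0,"wz":0,"claw":0},{"tx":0,"ty":0,"tz":0.1,"wx":0,"wy":0,"wz":0,"claw":0},{"tx":0,"ty":0,"tz":0.1,"wx":0,"wy":0,"wz":0,"claw":0},{"tx":0,"ty":0,"tz":0,"wx":0,"wy":0,"wz":0,"claw":0},{"tx":0,"ty":0,"tz":0,"wx":0,"wy":0,"wz":0,"claw":0}]'
python3 d.py .491 .179 .101 186
```

```text
clock: 17.73
ee_pos: [0.4911, 0.1782, 0.1165]
ee_rot: [-0.054, 0.999, -0.0, -0.0]
wrist_force: [-0.8, -0.1, -3.2]
opening: 0.0299
grasp_force: 30.0
clock: 18.15
ee_pos: [0.4914, 0.1782, 0.1092]
ee_rot: [-0.054, 0.999, 0.0, 0.0]
wrist_force: [0.6, -0.3, 2.9]
opening: 0.0298
grasp_force: 30.0
units [0.01 0.03 0.33] wz 0.03 pos [0.4914 0.1782 0.1092] yaw -173.79 tilt 0.01 F [ 0.6 -0.3  2.9] op 0.0298 g 30.0 j [ 0.23  0.49  1.72 -0.    0.94 -1.45] t 18.15
```

```bash
python3 -m inch '[{"tx":0,"ty":0,"tz":0.1,"wx":0,"wy":0,"wz":0,"claw":0},{"tx":0,"ty":0,"tz":0.1,"wx":0,"wy":0,"wz":0,"claw":0},{"tx":0,"ty":0,"tz":0.08,"wx":0,"wy":0,"wz":0,"claw":0},{"tx":0,"ty":0,"tz":0,"wx":0,"wy":0,"wz":0,"claw":0},{"tx":0,"ty":0,"tz":0,"wx":0,"wy":0,"wz":0,"claw":0}]'
python3 -m inch '[{"tx":0,"ty":0,"tz":0.04,"wx":0,"wy":0,"wz":0,"claw":0},{"tx":0,"ty":0,"tz":0,"wx":0,"wy":0,"wz":0,"claw":0},{"tx":0,"ty":0,"tz":0,"wx":0,"wy":0,"wz":0,"claw":0}]'
python3 d.py .491 .179 .101 186
```

```text
clock: 18.57
ee_pos: [0.4914, 0.1782, 0.1021]
ee_rot: [-0.054, 0.999, 0.0, 0.0]
wrist_force: [0.6, -1.1, 5.6]
opening: 0.0299
grasp_force: 30.0
clock: 18.82
ee_pos: [0.4914, 0.1782, 0.1012]
ee_rot: [-0.054, 0.999, 0.0, 0.0]
wrist_force: [-0.9, -0.3, 7.6]
opening: 0.0303
grasp_force: 30.0
units [0.01 0.03 0.01] wz 0.04 pos [0.4914 0.1782 0.1012] yaw -173.79 tilt 0.02 F [-0.9 -0.3  7.6] op 0.0303 g 30.0 j [ 0.23  0.5   1.72 -0.    0.92 -1.45] t 18.82
```

Spring force is about 10 N now; press on until the flange stops.

```bash
python3 -m inch '[{"tx":0,"ty":0,"tz":0.04,"wx":0,"wy":0,"wz":0,"claw":0},{"tx":0,"ty":0,"tz":0,"wx":0,"wy":0,"wz":0,"claw":0},{"tx":0,"ty":0,"tz":0,"wx":0,"wy":0,"wz":0,"claw":0}]'
python3 -m inch '[{"tx":0,"ty":0,"tz":0.04,"wx":0,"wy":0,"wz":0,"claw":0},{"tx":0,"ty":0,"tz":0,"wx":0,"wy":0,"wz":0,"claw":0},{"tx":0,"ty":0,"tz":0,"wx":0,"wy":0,"wz":0,"claw":0}]'
```

```text
clock: 19.07
ee_pos: [0.4916, 0.1783, 0.1009]
ee_rot: [-0.054, 0.999, 0.0, 0.001]
wrist_force: [-4.0, -2.2, 20.9]
opening: 0.0299
grasp_force: 30.0
clock: 19.32
ee_pos: [0.4918, 0.1783, 0.1004]
ee_rot: [-0.054, 0.999, 0.0, 0.001]
wrist_force: [-6.2, -2.5, 31.6]
opening: 0.0294
grasp_force: 30.0
```

```bash
python3 d.py .491 .179 .101 186
python3 - <<'E'
from h import *
b=save('side','side3.png')
for l in('cap','cap_knob','spindle','mug','brush_jar','glove_box','paint_tin'): print(l,best(l,'side')[:1])
u=proj('side',[.45,.08,.08])[0].astype(int);x,y=u-[80,60]
cv2.imwrite('pics/m3.png',cv2.resize(b[y:y+120,x:x+160,::-1],(800,600),interpolation=cv2.INTER_CUBIC))
E
```

```text
units [ 0.03  0.03 -0.02] wz 0.04 pos [0.4918 0.1783 0.1004] yaw -173.78 tilt 0.11 F [-6.2 -2.5 31.6] op 0.0294 g 30.0 j [ 0.23  0.5   1.73 -0.    0.91 -1.45] t 19.32
cap [([0.4202, -0.017, -0.0027], 0.67)]
cap_knob [([0.4171, -0.0159, 0.0365], 0.57)]
spindle [([0.493, 0.1795, 0.0805], 0.39)]
mug [([0.7988, 0.0544, 0.0012], 0.94)]
brush_jar [([0.5795, -0.4376, -0.0018], 0.62)]
glove_box [([0.521, 0.5025, 0.0007], 0.86)]
paint_tin [([0.7741, 0.235, -0.0009], 0.86)]
```

View pics/m3.png

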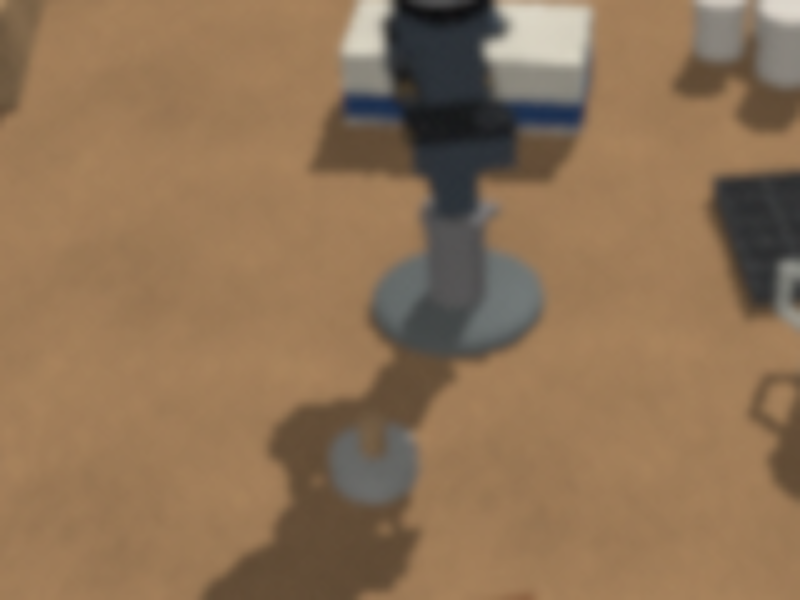

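The spindle's flange sits flush on the hub at about (455,210) with the lug to the right. The cap stands upright on the table at (373,462), and the other things have not moved.

```bash
python3 -c "
from station import job; print(job.close_job())"
```

```text
the job is handed in; nothing more can be done
None
```

I handed the job in at about 19 s: the cap stands released, rim down on the table, and the gripper is holding the spindle fully home in the hub with its key in the keyway, pressing with about 32 N; the mug, jar, box and tin did not move, and no verdict was returned.

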